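Lock the dish carrier on the shaker with its T-bolt and key in the start sequence

TASK

Take the orange-handled T-bolt from its grey caddy, drop its head lengthways into the shaker's T-slot in front of the blue fork, slide it fully home in the fork and only then turn it a quarter turn, so that the dish carrier is locked, and let go. Then start the shaker on the keypad: press blue, yellow, blue, green in this order, one key at a time, each fully down and let up again before the next, and no other key. Do not press any key before the bolt is locked, and leave the cylinder, vial, jar and weight standing where they are.

Things in the scene. Friction and masses are not known exactly. Their poses are not given: they have to be found in the camera images.
- bolt_grip (a point): centre of the T-bolt's orange bar handle, 34 long (x) x 12 thick (y: pinch here) x 26 mm high (z up). Loose, 80 g, 66 mm tall. Below this point: handle underside 13 mm, steel collar (26 mm diameter) 24 to 28 mm, steel head (28 along x, 12 along y) 46 to 53 mm; shank 7 mm diameter. Handle and head are parallel.
- caddy: grey parking block for the bolt, fixed, 64 (x) x 50 (y) x 30 mm high; origin under its centre. The bolt hangs by its collar in a pocket 33 x 17 mm (long side and handle along x), 27 mm deep; handle 45 to 71 mm above the bench. Caddy and keypad stand one right, one left of the blue glove carton, either way round.
- shaker: lab shaker, fixed, aluminium platform 200 (x) x 110 (y) mm, top at 66 mm; origin under its centre. T-slot along x in its middle, open above from x = -92 mm to the fork: mouth 16 mm wide, lips 6 mm thick, cavity below 34 mm wide, 12 mm high, floor at 48 mm. Blue dish carrier (6 mm plate, fixed) on its +x end with a clear dish (58 mm diameter, centre x = +60 mm, top at 84 mm).
- mouth (a point): middle of the slot's mouth (66 mm above the bench), where the head can be dropped in with the handle along x; 48 mm before fully home; x along the slot towards the fork, z up.
- home (a point): point on the slot's floor (48 mm up) under the shank when fully home; x = sliding direction, z up. The fork, the carrier's near edge, has a 10.5 mm notch for the shank from x = -15 mm (flared tips -21) to +3.5 mm, top at z = 24 mm; the collar passes 1 mm above it when the head stands on the floor. The head cannot drop through the notch. Handle along x: free; crosswise (turned either way): locked.
- console: grey keypad box, fixed, 118 (x) x 142 (y) x 20 mm high, dark display strip along its +x edge; origin under its centre. Six round keys on top in two rows of three (rows 43 mm apart, neighbours in a row 46 mm); which colour sits where changes each time.
- blue_key_top (a point): centre of the top of the blue key: round, 24 mm diameter, 42 mm above the bench when up, in a grey round housing of 40 mm diameter whose rim is 10 mm below the key's top. Pressed straight down.
- blue_key (a joint): travel of the blue key in m: 0 up, 0.006 fully down. Spring: starts to yield at about 1.5 N, fully down at about 5 N, springs back by itself.
- yellow_key_top (a point): centre of the top of the yellow key: round, 24 mm diameter, 42 mm above the bench when up, in a grey round housing of 40 mm diameter whose rim is 10 mm below the key's top. Pressed straight down.
- yellow_key (a joint): travel of the yellow key in m: 0 up, 0.006 fully down. Spring: starts to yield at about 1.5 N, fully down at about 5 N, springs back by itself.
- green_key_top (a point): centre of the top of the green key: round, 24 mm diameter, 42 mm above the bench when up, in a grey round housing of 40 mm diameter whose rim is 10 mm below the key's top. Pressed straight down.
- green_key (a joint): travel of the green key in m: 0 up, 0.006 fully down. Spring: starts to yield at about 1.5 N, fully down at about 5 N, springs back by itself.
- red_key_top (a point): centre of the top of the red key: round, 24 mm diameter, 42 mm above the bench when up, in a grey round housing of 40 mm diameter whose rim is 10 mm below the key's top. Pressed straight down.
- red_key (a joint): travel of the red key in m: 0 up, 0.006 fully down. Spring: starts to yield at about 1.5 N, fully down at about 5 N, springs back by itself.
- white_key_top (a point): centre of the top of the white key: round, 24 mm diameter, 42 mm above the bench when up, in a grey round housing of 40 mm diameter whose rim is 10 mm below the key's top. Pressed straight down.
- white_key (a joint): travel of the white key in m: 0 up, 0.006 fully down. Spring: starts to yield at about 1.5 N, fully down at about 5 N, springs back by itself.
- black_key_top (a point): centre of the top of the black key: round, 24 mm diameter, 42 mm above the bench when up, in a grey round housing of 40 mm diameter whose rim is 10 mm below the key's top. Pressed straight down.
- black_key (a joint): travel of the black key in m: 0 up, 0.006 fully down. Spring: starts to yield at about 1.5 N, fully down at about 5 N, springs back by itself.
- cylinder: bystander: slim clear measuring cylinder with a blue foot 48 x 55 mm, 174 mm tall, standing; origin at the centre of its underside
- vial_green: bystander: green vial, 45 mm diameter, 79 mm tall, standing; origin at the centre of its underside
- jar_red: bystander: white jar with red cap, 67 mm diameter, 128 mm tall, standing; origin at the centre of its underside
- weight: bystander: steel check weight, 31 mm diameter, 44 mm tall, standing; origin at the centre of its underside

How it is judged:
By the outcome, as a careful person would: the job done as asked, in the order asked, and still so for the second after the job is handed in, with the robot touching nothing.
It also fails if it takes over 67 s, if anything falls off the work surface, if the arm or the gripper's body presses on something with over 40 N, if the wrist force passes 120 N, or if a joint passes its speed limit or range.

ROBOT

A 6-joint arm with a two-finger parallel gripper is mounted at the origin on a cart in front of the work surface, level with it; the furniture and walls round the work are solid. World frame = base frame: x ahead of the robot, y to its left, z up, the work surface at z = 0. Lengths are in mm, angles in rad, forces in N, time in s.
With the tool pointing down it reaches from about 375 to 900 mm from the base axis. Payload 3.1 kg.
Tool frame: the origin (TCP) lies at the very end of the fingers, on their centre line; the grasp point (between the pads) lies 19 mm behind it (arm.grip_depth is the distance from the TCP to the grasp point, in mm); z points along the fingers, y is the line along which they close (so a half turn about z gives the same grasp; the last joint's range is limited). The gripper opens to 87 mm and grips with 3 to 60 N. Pads are 19 mm wide; open, the fingers measure 117 mm over their backs; the gripper's body (75 mm by 190 mm) begins 51 mm behind the grasp point.
Start: joints at [-0.178, 0.527, 1.433, -0, 1.181, -0.178], TCP at [624.977, 0.034, 222.548] pointing down, gripper open.
Joint ranges: [-3.08, 3.08], [-0.75, 2.2], [0.22, 2.44], [-1.43, 4.57], [0, 2.65], [-2.85, 2.85]. Speed limits (rad/s): [2.79, 2.79, 3.14, 3.14, 3.14, 3.14].

INTERFACE

Orientations are given as [roll, pitch, yaw] about the fixed x, y, z axes, in that order (R = Rz(yaw) Ry(pitch) Rx(roll)).
In Python, from plant import readout, cams, arm gives the robot as it stands. The module is installed in compiled form; this text tells all that it offers.
- The arm moves only by the tool send_rows, never from a script. Its argument "deltas" is a list of rows, each a list of 4 numbers: the shift along the world's x, y, z in cm, then the turn about the world's z in degrees. A call has 1 to 12 rows; each row shifts and turns the commanded pose from where the row before left it; what a row does not reach is not made up. A row lasts 1/10 s, in which the tool goes at most 50 mm and 8.59 degrees, less where a joint would pass 70% of its speed; a pose out of reach is approached as far as the arm can. A call with a gripper value outside its range is refused whole. "hand" is the opening, from -1 (shut) to 1 (fully open), so that 0 is half open, set as the call begins (left out, the last holds). The fingers move at their own pace and stop on an object; "grip_force" is the grip in N (left out, the last holds). Time passes only in rows, so rows that do not move let the fingers close. It gives the time, the measured TCP pose, the force, the opening and the grip force at its end, in the units of the state.
- readout.sense(): the state, without advancing time (a new reading comes with each control period).
- cams.read_camera(name): name is "scene" or "side" or "wrist"; returns (picture, depth): 400x640x3 uint8, red, green, blue; 400x640 float32, mm along the optical axis (not along the pixel's ray), 0 where there is no reading.
- cams.get_calibration(name): a dict with "fx", "fy", "cx", "cy" (pixels), "distortion" ([k1, k2, p1, p2, k3] as OpenCV has them; the pictures are not rectified), "cam_to_world" (4x4, takes a point from camera to world coordinates); the wrist camera has in their place "mount" (4x4, takes a point from camera to tool coordinates, whose origin is the TCP and whose axes are the flange's). Camera axes: x right, y down, z forward; pixel columns grow to the right and rows downward; lengths in mm; the calibration is good to about 2 mm. A picture is of the moment at which its call begins: read the wrist's pose just before it. get_calibration takes no time and is no camera call.
- arm.sign_off(): hands the job in; it is judged then, once.
The state is a dict: "time": time; "qpos": joint angles; "dq": joint speeds; "joint_efforts": joint torques, N m; "ee_pos": TCP position; "tool_rot": TCP orientation; "force": force on the tool from outside, world axes, zero at the start; "moment": the same for the moment, N m; "opening": finger opening in mm; "grasp_force": force on a finger pad.
Only numpy, scipy, OpenCV 4.12 (cv2) and the standard library are available. Lean on these libraries where they do the work, as an engineer would, in place of code of your own. Each camera call takes 0.05 s, during which the arm holds its last target. There are 200 camera calls.

## Working session

There is one attempt and no reset: what is moved stays moved. The work goes in short steps, Python scripts to look and compute and a tool call to move; the robot and the scene stay as the last step left them, time stands still between calls to the robot, and variables do not carry over. Pictures are saved under pics/ and viewed, at most 10 in all, crops included, and the job is handed in when it is done.

Besides the shell and the picture viewer there is one more tool, called after ">>>" in YAML: its name, and indented under it one key for each argument. send_rows: Moves the arm, as the interface text tells. Its arguments: {"type":"object","properties":{"deltas":{"type":"array"},"hand":{"type":"number"},"grip_force":{"type":"number"}},"required":["deltas"]}

```bash
mkdir -p pics
cat > h.py <<'E'
import numpy as np, cv2
from plant import readout, cams, arm
from scipy.spatial.transform import Rotation as R
def grab(n):
    s=readout.sense(); im,d=cams.read_camera(n); c=cams.get_calibration(n)
    if 'mount' in c:
        T=np.eye(4); T[:3,:3]=R.from_euler('xyz',s['tool_rot']).as_matrix(); T[:3,3]=s['ee_pos']; M=T@np.array(c['mount'])
    else: M=np.array(c['cam_to_world'])
    return im,d,c,M
def cloud(d,c,M):
    h,w=d.shape; v,u=np.mgrid[:h,:w]
    K=np.array([[c['fx'],0,c['cx']],[0,c['fy'],c['cy']],[0,0,1]],float)
    p=cv2.undistortPoints(np.stack([u,v],-1).reshape(-1,1,2).astype(np.float64),K,np.array(c['distortion'],float)).reshape(h,w,2)
    P=np.concatenate([p,np.ones((h,w,1))],-1)*d[...,None]
    W=P@M[:3,:3].T+M[:3,3]; W[d<=0]=np.nan
    return W
def save(n,im): cv2.imwrite('pics/'+n+'.png',cv2.cvtColor(im,cv2.COLOR_RGB2BGR))
E
python3 - <<'E'
from h import *
ims=[]
for n in ['scene','side','wrist']:
    im,d,c,M=grab(n); np.savez(n+'0.npz',im=im,d=d,W=cloud(d,c,M)); save(n+'0',im); print(n,c['fx'],M[:3,3].round(),M[:3,2].round(2))
print(readout.sense())
E
```

```text
scene 367.668318541951 [-223. -743.  548.] [ 0.68  0.59 -0.43]
side 383.58935613847166 [  -75. -1030.   733.] [ 0.46  0.72 -0.51]
wrist 304.37691027439064 [624.  76. 384.] [-0.   -0.28 -0.96]
{'time': 0.15, 'qpos': array([-1.78490271e-01,  5.28270819e-01,  1.43361724e+00, -1.57380515e-05,
        1.18144393e+00, -1.78518181e-01]), 'dq': array([ 0.00022979, -0.00119801, -0.00308631,  0.00015212,  0.00123406,
       -0.00021986]), 'joint_efforts': array([ 9.14956272e-04, -4.40429199e+01, -1.76841742e+01,  6.33679633e-02,
        5.52540855e-02, -1.06930895e-04]), 'ee_pos': array([6.24418355e+02, 1.35959749e-01, 2.21782331e+02]), 'tool_rot': array([-3.13987838e+00, -2.94537072e-04,  1.57082997e+00]), 'force': array([-0.34732388,  0.34965191, -1.05985951]), 'moment': array([ 0.01086371, -0.04373822, -0.00618045]), 'grasp_force': 0.0, 'opening': 86.85965798099754}
```

View pics/scene0.png

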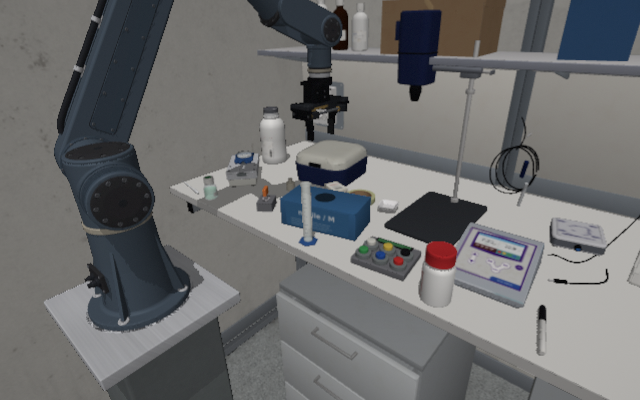

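View pics/side0.png

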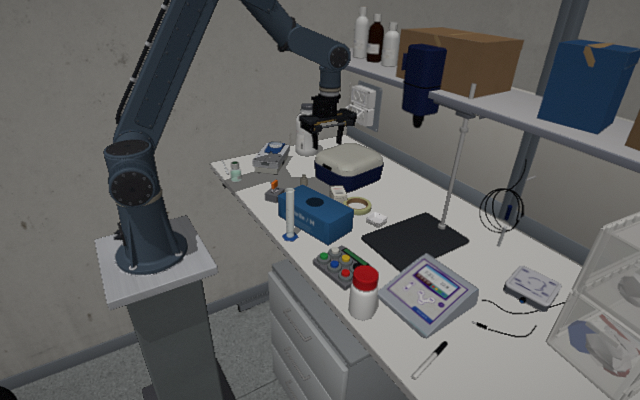

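The scene camera shows the shaker at about (243,172), the caddy and orange handle at (266,198), the carton at (325,210), the cylinder at (307,215), the keypad at (386,257) and the jar at (438,272). Next I'll get coarse positions.

Run:
```python
from h import *
for n,pts in [('scene',dict(handle=(265,190),caddy=(266,203),shaker=(240,178),dish=(243,157),keyblue=(380,256),green=(366,251),yel=(388,247),white=(371,243),red=(398,261),cyl=(307,190),vial=(210,186),carton=(325,197),weight=(290,184),jar=(440,250),case=(335,150))),('side',dict(handle=(275,183),shaker=(265,168),dish=(272,152),keyblue=(335,265),green=(324,257),red=(345,272),yel=(345,258),cyl=(290,200),vial=(235,165),weight=(304,180),case=(350,155)))]:
    W=np.load(n+'0.npz')['W']
    for k,(u,v) in pts.items(): print(n,k,W[v,u].round())
im=np.load('scene0.npz')['im']; W=np.load('scene0.npz')['W']
hsv=cv2.cvtColor(im,cv2.COLOR_RGB2HSV)
m=(hsv[...,0]>3)&(hsv[...,0]<15)&(hsv[...,1]>150)&(hsv[...,2]>100); m[:, :250]=0;m[:,280:]=0
print(np.argwhere(m).mean(0),np.nanmedian(W[m],0))
```

```text
scene handle [460.  98.  69.]
scene caddy [450.  87.  30.]
scene shaker [515. 302.  40.]
scene dish [608. 395.  75.]
scene keyblue [ 415. -362.   39.]
scene green [ 413. -323.   39.]
scene yel [ 460. -357.   40.]
scene white [ 450. -313.   39.]
scene red [ 422. -407.   41.]
scene cyl [ 396. -148.  160.]
scene vial [394. 308.  49.]
scene carton [ 511. -109.   86.]
scene weight [610. 140.  27.]
scene jar [ 397. -511.  128.]
scene case [797.  83. 116.]
side handle [474. 111.  59.]
side shaker [523. 304.  28.]
side dish [580. 351.  71.]
side keyblue [ 418. -370.   41.]
side green [ 411. -324.   40.]
side red [ 424. -408.   42.]
side yel [ 461. -358.   40.]
side cyl [ 398. -149.  142.]
side vial [393. 302.  72.]
side weight [611. 130.  29.]
side case [796.  86. 114.]
[190.48387097 264.4516129 ] [460.05798747 103.98437327  66.28082498]
```

View pics/wrist0.png

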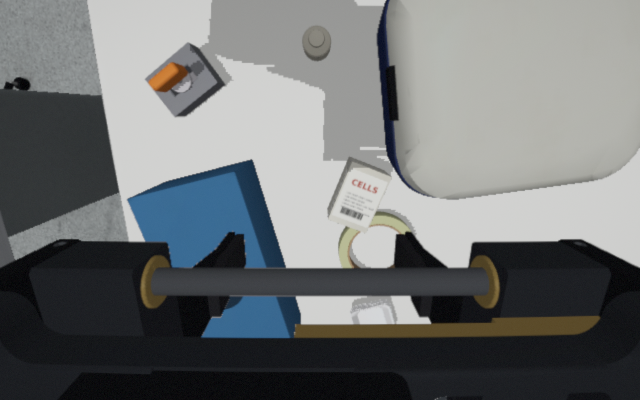

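The wrist picture shows the orange handle at (168,77), rotated about 30° from x, and the weight at (316,40). I'll go over the caddy, then the shaker.

>>> send_rows:
  deltas:
    - [-4, 1, 0, 0]
    - [-4, 1, 0, 0]
    - [-4, 1, 0, 0]
    - [-4, 1, 0, 0]
    - [0, 0, 0, 0]
    - [0, 0, 0, 0]
    - [0, 0, 0, 0]

```text
time: 0.85
ee_pos: [466.7, 39.7, 223.0]
tool_rot: [3.139, 0.0, 1.571]
force: [-0.1, 0.7, -1.2]
opening: 86.8
grasp_force: 0.0
```

Run:
```python
from h import *
im,d,c,M=grab('wrist'); np.savez('w1.npz',im=im,d=d,W=cloud(d,c,M),M=M); save('w1',im)
```

>>> send_rows:
  deltas:
    - [1.5, 4, 0, 0]
    - [1.5, 4, 0, 0]
    - [1.5, 4, 0, 0]
    - [1.5, 4, 0, 0]
    - [1.5, 4, 0, 0]
    - [1.5, 4, 0, 0]
    - [0, 0, 0, 0]
    - [0, 0, 0, 0]
    - [0, 0, 0, 0]

```text
time: 1.8
ee_pos: [555.0, 279.2, 222.0]
tool_rot: [-3.14, 0.001, 1.57]
force: [-0.5, 0.3, 0.4]
opening: 86.7
grasp_force: 0.0
```

Run:
```python
from h import *
im,d,c,M=grab('wrist'); np.savez('w2.npz',im=im,d=d,W=cloud(d,c,M),M=M); save('w2',im); print(readout.sense()['ee_pos'])
a=np.load('w1.npz')['im']; save('w12',np.vstack([cv2.resize(a[:230],(640,230)),im[:260]]))
```

```text
[554.87142118 278.84976626 222.15290401]
```

View pics/w12.png

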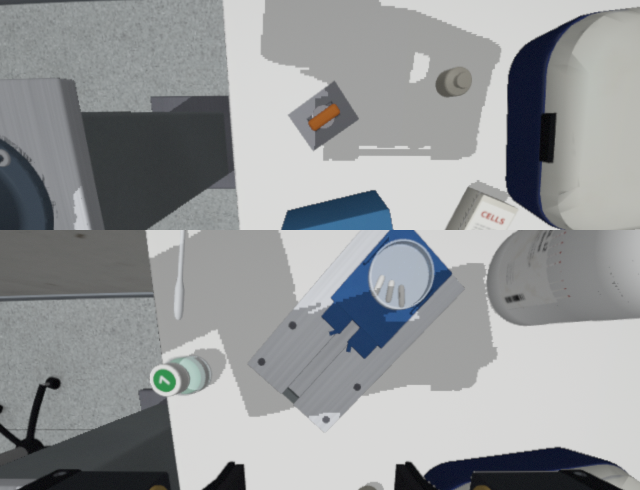

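Top half (w1): the handle is at (323,117), in the caddy. Bottom half (w2): the shaker lies diagonally with its open slot end near (290,165 of w2), the fork notch near (348,105) and the dish at (400,45), and the vial is at (180,145). Next I'll fit the geometry.

Run:
```python
from h import *
def rect(P): 
    r=cv2.minAreaRect(P[:,:2].astype(np.float32)); return np.round(r[0],1),np.round(r[1],1),round(r[2],1)
def proj(z,n,uv):
    c=cams.get_calibration('wrist'); M=np.load(n+'.npz')['M']
    K=np.array([[c['fx'],0,c['cx']],[0,c['fy'],c['cy']],[0,0,1]],float)
    p=cv2.undistortPoints(np.array(uv,float).reshape(-1,1,2),K,np.array(c['distortion'],float)).reshape(-1,2)
    r=np.c_[p,np.ones(len(p))]@M[:3,:3].T; t=(z-M[2,3])/r[:,2]; return (M[:3,3]+r*t[:,None])[:,:2]
f=np.load('w1.npz'); im,W=f['im'],f['W']; hsv=cv2.cvtColor(im,cv2.COLOR_RGB2HSV)
m=(hsv[...,0]<18)&(hsv[...,1]>150)&(hsv[...,2]>80); m[200:]=0
P=W[m]; P=P[~np.isnan(P[:,0])]; print('orange z',np.percentile(P[:,2],[5,50,95]).round(1))
T=m&(W[...,2]>66); uv=np.argwhere(T)[:,::-1]; print('handle top',T.sum(), rect(proj(71,'w1',uv)))
X=W.reshape(-1,3); s=(abs(X[:,0]-465)<60)&(abs(X[:,1]-105)<60)&(abs(X[:,2]-30)<4); print('caddy',rect(X[s]),np.median(X[s,2]))
f=np.load('w2.npz'); im,W=f['im'],f['W']; z=W[...,2]
reg=np.zeros(z.shape,bool); reg[:205,240:470]=1
S=(abs(z-66)<3.5)&reg; print('shaker top z',np.nanmedian(z[S]))
hull=W[reg&(z>60)&(z<90)]; print('shaker',rect(hull))
cav=reg&(z<58)&(z>40); print('cav',cav.sum(),rect(W[cav]) if cav.sum()>5 else '')
car=reg&(abs(z-72)<2.5); print('car',np.nanmedian(z[car]))
np.savez('S.npz',top=W[S],car=W[car],cav=W[cav])
# ortho view of world, 0.5mm/px at plane z=66
x0,x1,y0,y1=480,680,260,440
gx,gy=np.meshgrid(np.arange(x0,x1,.33),np.arange(y1,y0,-.33))
c=cams.get_calibration('wrist'); M=f['M']; Mi=np.linalg.inv(M)
Q=np.stack([gx,gy,np.full_like(gx,66)],-1).reshape(-1,3)
q=Q@Mi[:3,:3].T+Mi[:3,3]; K=np.array([[c['fx'],0,c['cx']],[0,c['fy'],c['cy']],[0,0,1]],float)
uv=cv2.projectPoints(q,np.zeros(3),np.zeros(3),K,np.array(c['distortion'],float))[0].reshape(*gx.shape,2).astype(np.float32)
o=cv2.remap(im,uv[...,0],uv[...,1],cv2.INTER_CUBIC); save('ortho',o); print(o.shape)
```

```text
orange z [69.4 70.9 72.3]
handle top 362 (array([471. , 110.5]), array([32.3, 11.2]), 34.6)
caddy (array([470.8, 110.5]), array([64.5, 50.3]), 34.9) 30.222913722533633
shaker top z 66.21422712200564
shaker (array([587.7, 369.8]), array([200.6, 110.8]), 47.2)
cav 1355 (array([558.7, 337.6]), array([98.4, 16.6]), 47.2)
car 72.57184840659241
(546, 607, 3)
```

View pics/ortho.png

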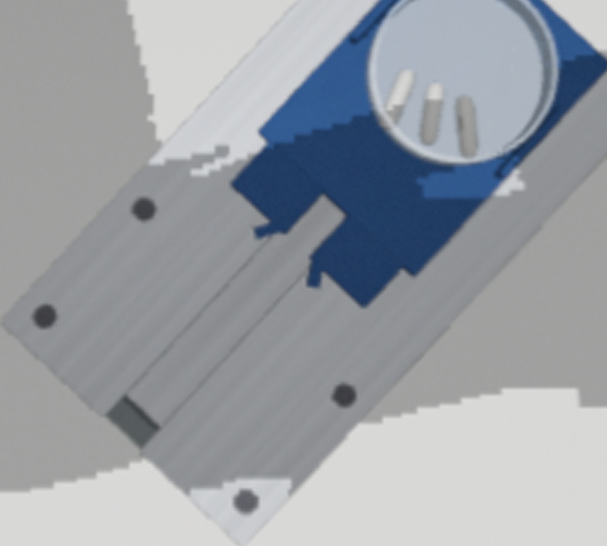

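Caddy and handle are at (471,110.5), yaw 34.7°. The shaker is at (587.7,369.8), yaw 47.2°, and its sizes match. I'll turn and approach the handle, taking another look before grasping.

>>> send_rows:
  deltas:
    - [-1.8, -2.8, 0, -7.9]
    - [-1.8, -2.8, 0, -7.9]
    - [-1.8, -2.8, 0, -7.9]
    - [-1.8, -2.8, 0, -7.9]
    - [-1.8, -2.8, 0, -7.9]
    - [-1.8, -2.8, 0, -7.9]
    - [-1.7, -2.9, 0, -7.9]
    - [0, 0, 0, 0]
    - [0, 0, 0, 0]
    - [0, 0, 0, 0]
  hand: -0.08
  grip_force: 25

```text
time: 2.85
ee_pos: [430.8, 83.0, 222.9]
tool_rot: [3.141, -0.001, 0.606]
force: [0.3, -0.8, -0.4]
opening: 40.1
grasp_force: 0.0
```

```bash
cat >> h.py <<'E'
def rect(P): 
    r=cv2.minAreaRect(P[:,:2].astype(np.float32)); return np.round(r[0],1),np.round(r[1],1),round(r[2],1)
E
python3 - <<'E'
from h import *
im,d,c,M=grab('wrist'); W=cloud(d,c,M); s=readout.sense(); print(s['ee_pos'],s['tool_rot'],s['qpos'],s['opening'])
hsv=cv2.cvtColor(im,cv2.COLOR_RGB2HSV)
m=(hsv[...,0]<18)&(hsv[...,1]>150)&(hsv[...,2]>80)&(W[...,2]>66)&(W[...,2]<76); print(m.sum(),rect(W[m]),np.median(W[m],0))
X=W.reshape(-1,3); k=(abs(X[:,0]-471)<60)&(abs(X[:,1]-110)<60)&(abs(X[:,2]-30)<4); print('caddy',rect(X[k]),np.median(X[k,2]))
save('w3',im)
E
```

```text
[430.78073989  83.26596462 222.82119643] [ 3.14100091e+00 -1.15519355e-03  6.06406507e-01] [-6.50161071e-02  2.76743168e-01  1.87951177e+00  3.06630405e-04
  9.84065165e-01  8.99204454e-01] 40.43148761375372
337 (array([471.4, 110.9]), array([32.2, 10.3]), 34.7) [471.28573446 110.74659999  70.88145526]
caddy (array([471. , 110.7]), array([63.5, 50.1]), 34.7) 30.262407859807325
```

>>> send_rows:
  deltas:
    - [2, 1.4, -2, 0]
    - [2.1, 1.4, -4, 0]
    - [0, 0, -4, 0]
    - [0, 0, -3, 0]
    - [0, 0, -2.5, 0]
    - [0, 0, -1.5, 0]
    - [0, 0, -1, 0]
    - [0, 0, 0, 0]
    - [0, 0, 0, 0]
    - [0, 0, 0, 0]

```text
time: 3.9
ee_pos: [471.8, 111.2, 43.4]
tool_rot: [3.14, -0.002, 0.606]
force: [0.7, 0.1, 0.5]
opening: 39.9
grasp_force: 0.0
```

>>> send_rows:
  deltas:
    - [0, 0, 0, 0]
    - [0, 0, 0, 0]
    - [0, 0, 0, 0]
    - [0, 0, 0, 0]
    - [0, 0, 0, 0]
    - [0, 0, 0, 0]
    - [0, 0, 0, 0]
  hand: -1
  grip_force: 30

```text
time: 4.6
ee_pos: [471.0, 111.0, 42.7]
tool_rot: [3.141, -0.0, 0.606]
force: [0.0, -0.2, 3.0]
opening: 11.5
grasp_force: 30.0
```

>>> send_rows:
  deltas:
    - [0, 0, 2, 0]
    - [0, 0, 4, 0]
    - [0, 0, 4, 0]
    - [0, 0, 3, 0]
    - [1.1, 3.9, 2, 2.5]
    - [1.1, 3.9, 1, 2.5]
    - [1.1, 3.9, 0, 2.5]
    - [1.2, 3.9, 0, 2.5]
    - [1.2, 3.8, 0, 2.5]
    - [0, 0, 0, 0]
    - [0, 0, 0, 0]
    - [0, 0, 0, 0]

```text
time: 5.8
ee_pos: [527.0, 304.0, 201.8]
tool_rot: [-3.141, 0.002, 0.823]
force: [-0.1, -0.3, -0.2]
opening: 11.8
grasp_force: 30.0
```

Run:
```python
from h import *
im,d,c,M=grab('wrist'); W=cloud(d,c,M); s=readout.sense(); print(s['ee_pos'],s['tool_rot'],s['opening'],s['grasp_force'])
np.savez('w4.npz',im=im,d=d,W=W,M=M)
z=W[...,2]; a=np.deg2rad(47.2); O=np.array([587.7,369.8]); e=np.array([np.cos(a),np.sin(a)]); n=np.array([-e[1],e[0]])
X=(W[...,:2]-O)@e; Y=(W[...,:2]-O)@n
top=(abs(z-66)<3)&(X>-105)&(X<-20)&(abs(Y)<60); print('top',rect(np.stack([X[top],Y[top]],1)),np.median(z[top]))
cav=(z<58)&(z>40)&(abs(Y)<15)&(X>-95)&(X<15); print('cav',rect(np.stack([X[cav],Y[cav]],1)),np.median(z[cav]))
for x in range(-85,-20,10):
    k=cav&(abs(X-x)<5); print(x,Y[k].min().round(1),Y[k].max().round(1))
car=(abs(z-72)<2)&(X>-30)&(X<40)&(abs(Y)<40); print('car X min',np.percentile(X[car],[0,1,5]))
for y in range(-14,15,2):
    k=car&(abs(Y-y)<1); print(y,X[k].min().round(1) if k.any() else None,end=' ')
up=im[:,:]; save('w4',up)
```

```text
[527.14582343 303.80134699 202.04487743] [-3.14087103e+00  1.97600720e-03  8.22661866e-01] 11.670090513191084 29.99800584744662
top (array([-60.2,   0.2]), array([110.4,  79.6]), 89.9) 66.2231560827874
cav (array([-43.8,   0. ]), array([16.6, 97.4]), 89.6) 48.20214352427138
-85 -7.4 7.6
-75 -7.3 8.5
-65 -7.3 8.5
-55 -8.2 8.4
-45 -8.2 8.3
-35 -8.1 8.2
-25 -8.1 8.1
car X min [-22.17671962 -17.66113379 -13.16714554]
-14 -20.4 -12 -22.2 -10 -20.4 -8 -17.7 -6 -15.0 -4 4.2 -2 4.3 0 4.2 2 4.3 4 4.3 6 -15.0 8 -16.8 10 -20.4 12 -21.3 14 -20.4
```

View pics/w4.png

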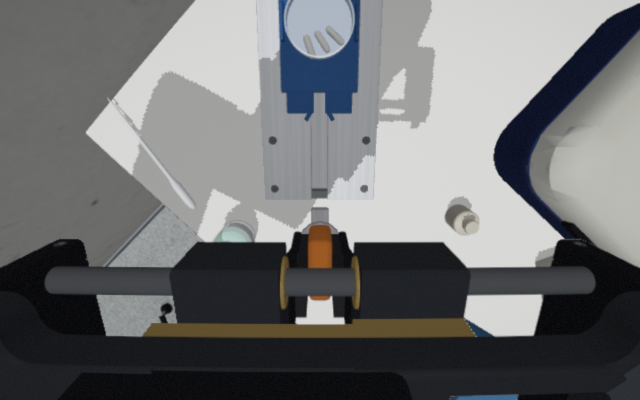

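The held bolt is at (319,260) with its head visible at (319,213), lined up with the slot at (319,150). The slot, fork and home are confirmed: the notch ends at shaker X≈+4.2, so home is at X≈0.6. Now to the mouth.

>>> send_rows:
  deltas:
    - [0.7, 0.8, -1, 0]
    - [1.1, 1.2, -3, 0]
    - [1.0, 1.1, -3, 0]
    - [0, 0, -1, 0]
    - [0, 0, -0.5, 0]
    - [0, 0, 0, 0]
    - [0, 0, 0, 0]
    - [0, 0, 0, 0]
    - [0, 0, 0, 0]

```text
time: 6.75
ee_pos: [556.5, 336.1, 118.8]
tool_rot: [3.141, -0.002, 0.824]
force: [0.6, 0.0, -1.1]
opening: 11.7
grasp_force: 30.0
```

Run:
```python
from h import *
im,d,c,M=grab('wrist'); W=cloud(d,c,M); s=readout.sense(); print(s['ee_pos'],s['tool_rot'],s['force'])
z=W[...,2]; a=np.deg2rad(47.2); O=np.array([587.7,369.8]); e=np.array([np.cos(a),np.sin(a)]); n=np.array([-e[1],e[0]])
print('tcp XY',(s['ee_pos'][:2]-O)@e,(s['ee_pos'][:2]-O)@n)
X=(W[...,:2]-O)@e; Y=(W[...,:2]-O)@n
cav=(z<58)&(z>40)&(abs(Y)<15)&(X>-95)&(X<15); print('cav',rect(np.stack([X[cav],Y[cav]],1)))
for x in range(-45,-20,5):
    k=cav&(abs(X-x)<2.5); print(x,Y[k].min().round(1),Y[k].max().round(1)) if k.any() else 0
hsv=cv2.cvtColor(im,cv2.COLOR_RGB2HSV)
m=(hsv[...,0]<18)&(hsv[...,1]>150)&(hsv[...,2]>80)&(d>0)&(d<230); print('handle',rect(np.stack([X[m],Y[m]],1)),np.nanpercentile(z[m],[5,50,95]))
h=(abs(z-(s['ee_pos'][2]-31))<3)&(abs(Y)<25)&(X<-20)&(X>-60); print('head',h.sum(),X[h].max() if h.any() else 0, Y[h].min() if h.any() else 0,Y[h].max() if h.any() else 0)
```

```text
[556.37237297 336.08561077 118.64494085] [ 3.14081888e+00 -1.53967779e-03  8.23710707e-01] [-0.46345348  0.79267547 -1.60238978]
tcp XY -46.02253801146314 0.0790669478246438
cav (array([-28.2,   0.4]), array([57.5, 16.7]), 0.5)
-45 -8.1 8.0
-40 -8.0 8.0
-35 -8.0 7.9
-30 -8.0 8.7
-25 -8.0 8.6
handle (array([-40.9,  -0.4]), array([41.1, 11.7]), 0.5) [129.7354138  146.38142791 148.0498335 ]
head 244 -32.302299508322555 -6.175572842472846 5.3512131405257435
```

>>> send_rows:
  deltas:
    - [-0.13, -0.08, -0.8, 0]
    - [0, 0, -0.7, 0]
    - [0, 0, -0.6, 0]
    - [0, 0, -0.4, 0]
    - [0, 0, 0, 0]
    - [0, 0, 0, 0]

```text
time: 7.4
ee_pos: [554.7, 335.2, 92.3]
tool_rot: [-3.141, 0.0, 0.824]
force: [0.5, 0.4, -0.8]
opening: 11.5
grasp_force: 30.0
```

>>> send_rows:
  deltas:
    - [0, 0, -0.3, 0]
    - [0, 0, -0.2, 0]
    - [0, 0, -0.1, 0]
    - [0, 0, 0, 0]
    - [0, 0, 0, 0]

```text
time: 7.9
ee_pos: [554.7, 335.3, 86.6]
tool_rot: [3.142, -0.0, 0.824]
force: [-0.3, 0.6, -1.2]
opening: 11.8
grasp_force: 30.0
```

>>> send_rows:
  deltas:
    - [0, 0, -0.05, 0]
    - [0, 0, -0.05, 0]
    - [0, 0, 0, 0]
    - [0, 0, 0, 0]

```text
time: 8.3
ee_pos: [554.8, 335.3, 85.8]
tool_rot: [3.141, -0.0, 0.824]
force: [-0.4, -0.5, 0.5]
opening: 11.6
grasp_force: 30.0
```

>>> send_rows:
  deltas:
    - [0, 0, -0.05, 0]
    - [0, 0, 0, 0]
    - [0, 0, 0, 0]

```text
time: 8.6
ee_pos: [554.9, 335.3, 85.7]
tool_rot: [3.141, -0.001, 0.824]
force: [-1.2, -1.3, 5.7]
opening: 11.7
grasp_force: 30.0
```

>>> send_rows:
  deltas:
    - [0, 0, 0.05, 0]
    - [0.39, 0.42, 0, 0]
    - [0.39, 0.42, 0, 0]
    - [0.39, 0.42, 0, 0]
    - [0.39, 0.42, 0, 0]
    - [0.39, 0.42, 0, 0]
    - [0.39, 0.42, 0, 0]
    - [0.39, 0.42, 0, 0]
    - [0.39, 0.42, 0, 0]
    - [0, 0, 0, 0]
    - [0, 0, 0, 0]

```text
time: 9.7
ee_pos: [586.2, 368.9, 85.8]
tool_rot: [3.141, -0.001, 0.824]
force: [0.3, -0.3, 4.9]
opening: 11.5
grasp_force: 30.0
```

>>> send_rows:
  deltas:
    - [0.07, 0.07, 0, 0]
    - [0.035, 0.035, 0, 0]
    - [0, 0, 0, 0]
    - [0, 0, 0, 0]

```text
time: 10.1
ee_pos: [586.3, 369.1, 85.8]
tool_rot: [-3.142, 0.002, 0.824]
force: [-2.0, -2.3, 6.4]
opening: 11.7
grasp_force: 30.0
```

>>> send_rows:
  deltas:
    - [0.035, 0.035, 0.02, 0]
    - [0.035, 0.035, 0, 0]
    - [0, 0, 0, 0]
    - [0, 0, 0, 0]

```text
time: 10.5
ee_pos: [586.4, 369.3, 85.8]
tool_rot: [-3.141, 0.004, 0.824]
force: [-3.2, -3.2, 6.4]
opening: 11.5
grasp_force: 30.0
```

```bash
cat > chk.py <<'E'
from h import *
im,d,c,M=grab('wrist'); W=cloud(d,c,M); s=readout.sense(); print(s['ee_pos'],s['tool_rot'],s['force'],s['qpos'])
z=W[...,2]; a=np.deg2rad(47.2); O=np.array([587.7,369.8]); e=np.array([np.cos(a),np.sin(a)]); n=np.array([-e[1],e[0]])
print('tcp XY',(s['ee_pos'][:2]-O)@e,(s['ee_pos'][:2]-O)@n)
X=(W[...,:2]-O)@e; Y=(W[...,:2]-O)@n
hsv=cv2.cvtColor(im,cv2.COLOR_RGB2HSV)
m=(hsv[...,0]<18)&(hsv[...,1]>150)&(hsv[...,2]>80)&(z>110)&(z<120)&(d>0)&(d<330); print('handle',m.sum(),rect(np.stack([X[m],Y[m]],1)),np.nanpercentile(z[m],[5,50,95]))
col=(abs(z-76.5)<2)&(abs(Y)<16)&(X<25)&(X>-30)&(hsv[...,1]<60); print('collar',col.sum(),X[col].max() if col.any() else 0)
np.savez('wc.npz',im=im,W=W); save('chk',im[:300,170:470])
E
python3 chk.py
```

```text
[586.46124174 369.23542993  85.83243077] [-3.14129211  0.00379078  0.82402502] [-2.82955203 -3.91795408  5.9770235 ] [ 0.40160891  0.77566027  1.34771346 -0.00150045  1.02180022  1.14916606]
tcp XY -1.2559054523653799 0.5253217081292488
handle 736 (array([-0.6,  0.2]), array([33. , 11.5]), 0.3) [111.47928541 113.76400526 114.88541307]
collar 130 10.72392902435285
```

View pics/chk.png

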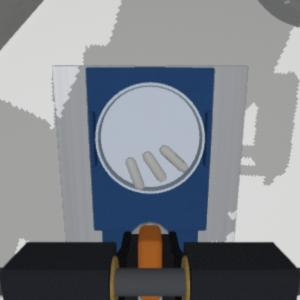

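>>> send_rows:
  deltas:
    - [0, 0, 0.04, 0]
    - [0.035, 0.035, 0, 0]
    - [0.035, 0.035, 0, 0]
    - [0, 0, 0, 0]
    - [0, 0, 0, 0]

```text
time: 11.05
ee_pos: [588.0, 371.1, 85.8]
tool_rot: [-3.141, 0.001, 0.824]
force: [-1.9, -1.4, 2.5]
opening: 11.9
grasp_force: 30.0
```

```bash
python3 chk.py
```

```text
[588.01951247 371.11302568  85.81216782] [-3.14130947e+00  8.94269298e-04  8.23858664e-01] [-1.49381398 -2.5540676   2.93110988] [ 4.02717397e-01  7.77378786e-01  1.34347587e+00 -1.25602641e-04
  1.02166989e+00  1.14972079e+00]
tcp XY 1.1804961217774663 0.6576880368066443
handle 735 (array([1.3, 0.3]), array([11.5, 32.9]), 89.4) [111.3573388  113.7504743  114.95259398]
collar 134 13.14915052865238
```

>>> send_rows:
  deltas:
    - [0, 0, 0.03, 0]
    - [0.035, 0.035, 0, 0]
    - [0.035, 0.035, 0, 0]
    - [0, 0, 0, 0]
    - [0, 0, 0, 0]

```text
time: 11.6
ee_pos: [588.2, 371.3, 85.9]
tool_rot: [-3.141, 0.002, 0.824]
force: [-2.4, -3.6, 0.6]
opening: 12.0
grasp_force: 30.0
```

>>> send_rows:
  deltas:
    - [0.04, 0.045, 0, 0]
    - [0.04, 0.045, 0, 0]
    - [0, 0, 0, 0]
    - [0, 0, 0, 0]

```text
time: 12.0
ee_pos: [588.3, 371.5, 85.9]
tool_rot: [-3.141, 0.005, 0.824]
force: [-4.1, -6.4, 1.8]
opening: 11.9
grasp_force: 30.0
```

>>> send_rows:
  deltas:
    - [-0.12, -0.13, 0, 0]
    - [0, 0, 0, 0]
    - [0, 0, 0, 7.5]
    - [0, 0, 0, 7.5]
    - [0, 0, 0, 7.5]
    - [0, 0, 0, 7.5]
    - [0, 0, 0, 0]
    - [0, 0, 0, 0]

```text
time: 12.8
ee_pos: [589.0, 370.6, 85.9]
tool_rot: [3.141, 0.002, 1.348]
force: [-1.4, -4.7, -1.5]
opening: 12.0
grasp_force: 30.0
```

>>> send_rows:
  deltas:
    - [0, 0, 0, 7.5]
    - [0, 0, 0, 7.5]
    - [0, 0, 0, 7.5]
    - [0, 0, 0, 7.5]
    - [0, 0, 0, 7.5]
    - [0, 0, 0, 7.5]
    - [0, 0, 0, 7.5]
    - [0, 0, 0, 7.5]
    - [0, 0, 0, 0]
    - [0, 0, 0, 0]

```text
time: 13.8
ee_pos: [589.0, 370.4, 86.1]
tool_rot: [-3.14, 0.002, 2.395]
force: [-2.3, -6.0, -0.8]
opening: 12.1
grasp_force: 30.0
```

```bash
python3 chk.py
```

```text
[589.06283096 370.41015464  86.07727361] [-3.14026715e+00  1.62106170e-03  2.39486021e+00] [-0.80724606 -6.28464338 -0.26933121] [ 0.40203233  0.77760779  1.3419388  -0.00236891  1.0225925  -0.42079536]
tcp XY 1.3736523227704018 -0.5853855101707358
handle 746 (array([0.4, 0.1]), array([11.5, 33.2]), 0.7) [111.36388704 114.03446348 115.17659338]
collar 140 10.995278957361347
```

>>> send_rows:
  deltas:
    - [-0.03, -0.12, 0, 0]
    - [0, 0, 0, 0]
    - [0, 0, 0, 0]

```text
time: 14.15
ee_pos: [588.7, 370.5, 86.4]
tool_rot: [3.141, 0.0, 2.395]
force: [-0.6, -3.2, -2.2]
opening: 11.8
grasp_force: 30.0
```

```bash
python3 chk.py
```

```text
[588.63770562 370.5418952   86.36687326] [3.14095969e+00 2.52978418e-04 2.39457095e+00] [ 0.01876415 -2.36104915 -1.93997506] [ 4.01539024e-01  7.76360790e-01  1.34400132e+00  3.35861296e-05
  1.02054950e+00 -4.22253233e-01]
tcp XY 1.1814665883559576 -0.1839483744102122
handle 746 (array([0.2, 0.5]), array([11.5, 32.8]), 0.4) [111.57553687 114.27605817 115.44357454]
collar 137 11.522310976492781
```

>>> send_rows:
  deltas:
    - [0, 0, -0.04, 0]
    - [0, 0, 0, 0]
    - [0, 0, 0, 0]
    - [0, 0, 0, 0]
  hand: -0.5

```text
time: 14.6
ee_pos: [588.9, 371.1, 86.6]
tool_rot: [3.14, 0.0, 2.395]
force: [0.2, -0.7, 0.2]
opening: 21.6
grasp_force: 0.0
```

```bash
python3 chk.py
```

```text
[588.70271271 370.92954384  86.4803553 ] [3.14011631e+00 2.44264669e-04 2.39466571e+00] [ 0.03408344  0.30905177 -0.45797197] [ 4.01864427e-01  7.76233697e-01  1.34390670e+00  4.48137093e-04
  1.02000543e+00 -4.22239395e-01]
tcp XY 1.510064483432334 0.031738477004919025
handle 691 (array([-0.7,  0.2]), array([32.6, 11.1]), 87.8) [111.36409335 113.83922562 115.09782686]
collar 406 12.188413698506613
```

>>> send_rows:
  deltas:
    - [0, 0, 1, 0]
    - [0, 0, 3, 0]
    - [0, 0, 4, 0]
    - [0.9, -0.8, 3, 0]
    - [0.9, -0.9, 0, 0]
    - [0.9, -0.9, 0, 0]
    - [0.9, -0.8, 0, 0]
    - [0, 0, 0, 0]
    - [0, 0, 0, 0]
    - [0, 0, 0, 0]

```text
time: 15.65
ee_pos: [623.5, 336.5, 194.8]
tool_rot: [-3.14, -0.001, 2.395]
force: [0.4, 0.6, -0.0]
opening: 22.0
grasp_force: 0.0
```

```bash
python3 chk.py
python3 - <<'E'
from h import *
f=np.load('wc.npz'); save('c2',cv2.resize(f['im'][:300,120:520],None,fx=2,fy=2,interpolation=cv2.INTER_CUBIC))
W=f['W'];z=W[...,2]; a=np.deg2rad(47.2); O=np.array([587.7,369.8]); e=np.array([np.cos(a),np.sin(a)]); n=np.array([-e[1],e[0]])
X=(W[...,:2]-O)@e; Y=(W[...,:2]-O)@n
k=(z>98)&(z<125)&(abs(X)<30)&(abs(Y)<30); print('handle all',rect(np.stack([X[k],Y[k]],1)),z[k].max())
k=(abs(z-75.5)<2.5)&(abs(X)<20)&(abs(Y)<16)&(f['im'].max(-1)>90); print('collar',np.c_[X[k],Y[k],z[k]].min(0),np.c_[X[k],Y[k],z[k]].max(0))
k=(z>40)&(z<58)&(abs(Y)<15)&(X>-95)&(X<15); print('cav',rect(np.stack([X[k],Y[k]],1)))
E
```

```text
[623.58542469 336.64607951 195.15920827] [-3.14011863e+00 -1.12781578e-03  2.39501635e+00] [-0.06742914 -0.10439332  1.53015243] [ 3.37604386e-01  6.72001480e-01  1.22539244e+00  3.24558793e-04
  1.24602907e+00 -4.86720312e-01]
tcp XY 0.05601816327734277 -48.85635077344622
handle 572 (array([-0.4, -0.2]), array([32.5, 10.6]), 89.8) [112.34208421 113.91097219 115.01550476]
collar 195 11.888327564516267
handle all (array([-0.5, -0.7]), array([33.8, 11.9]), 87.4) 115.94488212836143
collar [-19.13220645 -15.77746853  73.00529253] [19.61641594 15.16071737 77.95012344]
cav (array([-52.9,  -1.6]), array([16.5, 80. ]), 89.5)
```

View pics/c2.png

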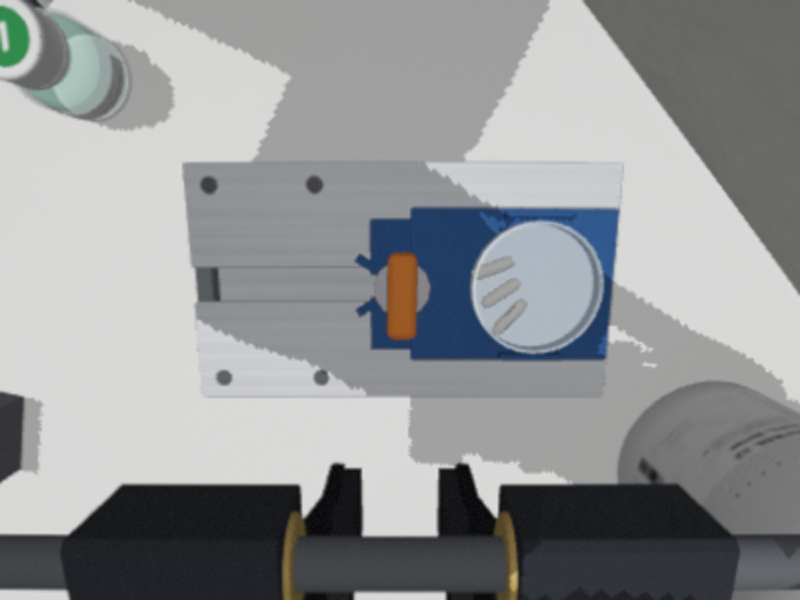

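The bolt stands crosswise in the fork, with its handle at (402,296) and collar at (402,290). I'll check how far home it is against the fork in this same view.

Run:
```python
from h import *
a=np.deg2rad(47.2); O=np.array([587.7,369.8]); e=np.array([np.cos(a),np.sin(a)]); n=np.array([-e[1],e[0]])
for nm in ['w4','wc']:
    f=np.load(nm+'.npz'); im,W=f['im'],f['W']; z=W[...,2]; X=(W[...,:2]-O)@e; Y=(W[...,:2]-O)@n
    hsv=cv2.cvtColor(im,cv2.COLOR_RGB2HSV); bl=(hsv[...,0]>100)&(hsv[...,0]<125)&(hsv[...,1]>120)&(abs(z-72)<3)&(abs(X)<110)&(abs(Y)<50)
    print(nm)
    for lo,hi in [(8,14),(-14,-8),(16,28),(-28,-16),(31,34),(-34,-31)]:
        k=bl&(Y>lo)&(Y<hi); print((lo,hi),np.sort(X[k])[:4].round(1), np.sort(X[k])[-3:].round(1))
    t=(abs(z-66)<3)&(abs(Y)<56)&(X>-110)&(X<-60); print('platform X min',np.percentile(X[t],[0,1]).round(1))
    k=(abs(z-84)<2.5)&(X>20)&(X<100)&(abs(Y)<35); print('dish',k.sum(),rect(np.stack([X[k],Y[k]],1)))
    k=(abs(z-77)<2)&(abs(X)<16)&(abs(Y)<14)&(hsv[...,1]<70); print('collar X',np.percentile(X[k],[0,2,98,100]).round(1) if k.any() else '', k.sum())
```

```text
w4
(8, 14) [-20.4 -20.4 -20.3 -19.5] [33.  33.1 33.7]
(-14, -8) [-20.4 -20.4 -20.4 -19.5] [32.9 33.  33.8]
(16, 28) [-14.1 -14.1 -14.1 -14.1] [49.1 77.1 77.8]
(-28, -16) [-14.1 -14.1 -14.1 -14.1] [47.3 48.2 78. ]
(31, 34) [4.3 4.4 4.4 5.2] [77.8 77.9 78.1]
(-34, -31) [4.3 4.3 4.3 5.1] [77.5 77.8 78. ]
platform X min [-100.   -99.5]
dish 289 (array([52.6,  0.1]), array([43.5, 65.1]), 0.5)
collar X  0
wc
(8, 14) [-21.  -20.1 -20.1 -20. ] [96.4 96.5 96.5]
(-14, -8) [-20.5 -20.4 -19.6 -19.6] [96.4 96.5 96.5]
(16, 28) [-13.7 -13.7 -13.7 -13.7] [96.7 97.  97. ]
(-28, -16) [-14.2 -14.2 -14.2 -14.1] [96.3 96.4 96.5]
(31, 34) [4.5 4.5 4.5 5.3] [96.5 96.7 96.9]
(-34, -31) [4.8 4.8 4.8 5.8] [96.  96.9 96.9]
platform X min [-100.6  -99.5]
dish 379 (array([60.1,  0.2]), array([58. , 57.7]), 45.7)
collar X [-12.8 -12.7  11.8  11.9] 215
```

The bolt sits about 0.5–1 mm short of the notch end, so I'll straddle the handle again, nudge it home with one finger and retreat.

>>> send_rows:
  deltas:
    - [-0.9, 0.9, 0, 0]
    - [-0.9, 0.8, 0, 0]
    - [-0.9, 0.8, 0, 0]
    - [-0.8, 0.9, 0, 0]
    - [0, 0, -2, 0]
    - [0, 0, -2.5, 0]
    - [0, 0, -0.5, 0]
    - [0, 0, 0, 0]
    - [0, 0, 0, 0]
  hand: -0.58

```text
time: 16.6
ee_pos: [589.9, 371.0, 147.1]
tool_rot: [3.14, 0.001, 2.395]
force: [0.2, 0.1, 0.2]
opening: 18.4
grasp_force: 0.0
```

>>> send_rows:
  deltas:
    - [0, 0, -1.5, 0]
    - [0, 0, -1.5, 0]
    - [0, 0, -1.2, 0]
    - [0, 0, -1, 0]
    - [0, 0, 0, 0]
    - [0, 0, 0, 0]

```text
time: 17.2
ee_pos: [589.3, 370.3, 93.5]
tool_rot: [-3.141, -0.0, 2.394]
force: [-0.4, 1.2, -0.2]
opening: 18.3
grasp_force: 0.0
```

>>> send_rows:
  deltas:
    - [0.1, 0.11, 0, 0]
    - [0.07, 0.07, 0, 0]
    - [0, 0, 0, 0]
    - [0, 0, 0, 0]

```text
time: 17.6
ee_pos: [591.2, 372.3, 94.5]
tool_rot: [3.141, 0.0, 2.395]
force: [-0.8, -0.2, -0.3]
opening: 18.2
grasp_force: 0.1
```

>>> send_rows:
  deltas:
    - [0.1, 0.11, 0, 0]
    - [0.07, 0.07, 0, 0]
    - [0, 0, 0, 0]
    - [0, 0, 0, 0]

```text
time: 18.0
ee_pos: [592.3, 373.5, 94.2]
tool_rot: [-3.14, -0.0, 2.395]
force: [-2.5, -1.7, 2.7]
opening: 18.1
grasp_force: 1.8
```

>>> send_rows:
  deltas:
    - [0.03, 0.03, 0, 0]
    - [0, 0, 0, 0]
    - [-0.2, -0.22, 0, 0]
    - [-0.1, -0.11, 0, 0]
    - [0, 0, 0, 0]
    - [0, 0, 1.5, 0]
    - [0, 0, 4, 0]
    - [0, 0, 3, 0]
    - [1.2, -1.1, 2, 0]
    - [1.2, -1.1, 0, 0]
    - [1.1, -1.1, 0, 0]
    - [0, 0, 0, 0]

```text
time: 19.2
ee_pos: [626.3, 335.5, 197.4]
tool_rot: [-3.14, -0.0, 2.392]
force: [0.2, 0.2, -0.5]
opening: 17.8
grasp_force: 0.0
```

```bash
python3 chk.py
python3 - <<'E'
from h import *
a=np.deg2rad(47.2); O=np.array([587.7,369.8]); e=np.array([np.cos(a),np.sin(a)]); n=np.array([-e[1],e[0]])
f=np.load('wc.npz'); im,W=f['im'],f['W']; z=W[...,2]; X=(W[...,:2]-O)@e; Y=(W[...,:2]-O)@n
hsv=cv2.cvtColor(im,cv2.COLOR_RGB2HSV)
k=(abs(z-77)<2)&(abs(X)<17)&(abs(Y)<14)&(hsv[...,1]<70); print('collar X',np.percentile(X[k],[0,2,98,100]).round(1),k.sum())
k=(abs(z-84)<2.5)&(X>20)&(X<100)&(abs(Y)<35); print('dish',rect(np.stack([X[k],Y[k]],1)))
E
```

```text
[625.01268926 336.37305127 197.00160066] [-3.13869051e+00 -1.76920948e-03  2.39220517e+00] [-0.52994838  0.57376999 -0.88783461] [ 3.36603921e-01  6.72482849e-01  1.21889055e+00  2.24000698e-04
  1.25361149e+00 -4.84877718e-01]
tcp XY 0.8254316900301929 -50.0890840779778
handle 576 (array([-1.5, -0.6]), array([33.4, 10.6]), 89.4) [112.42240355 113.84646865 115.13042184]
collar 184 10.548362524033873
collar X [-14.3 -13.4  10.5  10.5] 200
dish (array([60. ,  0.3]), array([58.5, 58.1]), 59.2)
```

The handle push tilted the bolt and it settled at X≈-1.5. I'll push on the collar instead, low down, with closed fingertips from the slot side, so it won't tilt.

>>> send_rows:
  deltas:
    - [-2, 0.2, 0, 0]
    - [-2, 0.2, 0, 0]
    - [-2.2, 0.3, 0, 0]
    - [0, 0, -3, 0]
    - [0, 0, -3, 0]
    - [0, 0, -2, 0]
    - [0, 0, -1, 0]
    - [0, 0, 0, 0]
    - [0, 0, 0, 0]
    - [0, 0, 0, 0]
  hand: -1
  grip_force: 20

```text
time: 20.25
ee_pos: [563.9, 345.4, 110.3]
tool_rot: [3.139, 0.001, 2.395]
force: [-0.4, 0.4, -0.1]
opening: 0.5
grasp_force: 0.0
```

```bash
cat > pos.py <<'E'
from h import *
P=[];
s=readout.sense(); a=np.deg2rad(47.2); O=np.array([587.7,369.8]); e=np.array([np.cos(a),np.sin(a)]); n=np.array([-e[1],e[0]])
p=s['ee_pos']; print(p,'XY',(p[:2]-O)@e,(p[:2]-O)@n,'F along',s['force'][:2]@e,s['force'],s['opening'])
E
python3 pos.py
```

```text
[563.92018771 345.41357031 110.26472082] XY -34.05003843178371 0.878810850624623 F along 0.0037626358278744923 [-0.38021629  0.35721224 -0.06626947] 0.4522136132816235
```

>>> send_rows:
  deltas:
    - [-0.1, -0.25, 0, 0]
    - [0, 0, -1.5, 0]
    - [0, 0, -1, 0]
    - [0, 0, -0.7, 0]
    - [0, 0, -0.3, 0]
    - [0, 0, 0, 0]
    - [0, 0, 0, 0]

```text
time: 20.95
ee_pos: [562.2, 342.6, 74.0]
tool_rot: [3.141, 0.0, 2.395]
force: [0.6, 0.2, -0.3]
opening: 0.6
grasp_force: 0.0
```

```bash
python3 pos.py
```

```text
[562.20043207 342.57196803  73.99155892] XY -37.30347989724037 0.20994496627879633 F along 0.5704309981311046 [ 0.57857677  0.24167211 -0.25484351] 0.640801218490762
```

>>> send_rows:
  deltas:
    - [0.2, 0.22, 0.05, 0]
    - [0.2, 0.22, 0, 0]
    - [0.1, 0.11, 0, 0]
    - [0, 0, 0, 0]
    - [0, 0, 0, 0]

```text
time: 21.45
ee_pos: [567.0, 348.0, 74.6]
tool_rot: [3.142, 0.0, 2.395]
force: [0.5, 0.3, 0.1]
opening: 0.7
grasp_force: 0.0
```

```bash
python3 pos.py
```

```text
[567.01124756 348.04135186  74.63391588] XY -30.021762894584146 0.39623125847035096 F along 0.5948446534128283 [0.49799295 0.3495669  0.07390531] 0.705520035738656
```

>>> send_rows:
  deltas:
    - [0.1, 0.11, 0, 0]
    - [0.1, 0.11, 0, 0]
    - [0, 0, 0, 0]
    - [0, 0, 0, 0]

```text
time: 21.85
ee_pos: [569.1, 350.2, 74.5]
tool_rot: [3.142, -0.0, 2.395]
force: [-0.3, -0.2, -0.1]
opening: 0.2
grasp_force: 0.0
```

>>> send_rows:
  deltas:
    - [0.1, 0.11, 0, 0]
    - [0, 0, 0, 0]
    - [0, 0, 0, 0]

```text
time: 22.15
ee_pos: [570.1, 351.3, 74.5]
tool_rot: [3.142, 0.0, 2.395]
force: [0.3, 0.1, -0.0]
opening: 0.5
grasp_force: 0.0
```

```bash
python3 pos.py
```

```text
[570.07268797 351.31112612  74.53392051] XY -25.54256280430171 0.37158068923372517 F along 0.2756142840136101 [ 0.30165559  0.09629841 -0.04000559] 0.5407392781169453
```

>>> send_rows:
  deltas:
    - [0.1, 0.11, 0, 0]
    - [0, 0, 0, 0]
    - [0, 0, 0, 0]

```text
time: 22.45
ee_pos: [571.1, 352.4, 74.6]
tool_rot: [3.142, 0.0, 2.395]
force: [0.6, 0.3, -0.6]
opening: 0.6
grasp_force: 0.0
```

>>> send_rows:
  deltas:
    - [0.1, 0.11, 0, 0]
    - [0, 0, 0, 0]
    - [0, 0, 0, 0]

```text
time: 22.75
ee_pos: [572.0, 353.5, 74.5]
tool_rot: [-3.141, -0.0, 2.395]
force: [-0.4, 0.4, -0.6]
opening: 0.4
grasp_force: 0.0
```

```bash
python3 pos.py; python3 chk.py
```

```text
[572.00308301 353.46319368  74.51805996] XY -22.6519364377469 0.4173957832372473 F along 0.02087022007485569 [-0.4446856   0.44022739 -0.55007521] 0.43420032139867487
[572.03498825 353.46743166  74.52802523] [-3.14154874e+00  1.64555057e-05  2.39462211e+00] [ 0.07508146 -0.62035469 -0.09771333] [ 3.87669927e-01  7.65963922e-01  1.41512993e+00 -4.08402809e-05
  9.60531656e-01 -4.36132448e-01]
tcp XY -22.627149170701593 0.396865408508852
handle 0 (array([0., 0.]), array([0., 0.]), 0.0) nan
collar 219 9.355591126604155
  return np.nanmean(a, axis, out=out, keepdims=keepdims)
```

Run:
```python
from h import *
a=np.deg2rad(47.2); O=np.array([587.7,369.8]); e=np.array([np.cos(a),np.sin(a)]); n=np.array([-e[1],e[0]])
f=np.load('wc.npz'); im,W=f['im'],f['W']; z=W[...,2]; X=(W[...,:2]-O)@e; Y=(W[...,:2]-O)@n
hsv=cv2.cvtColor(im,cv2.COLOR_RGB2HSV)
m=(hsv[...,0]<18)&(hsv[...,1]>150)&(hsv[...,2]>60); m[:, :150]=0
uv=np.argwhere(m); print(m.sum(),uv.min(0),uv.max(0)); q=m&(z>80)&(z<125)&(abs(X)<40); print(q.sum(), np.percentile(X[q],[0,5,50,95,100]).round(1),np.percentile(Y[q],[0,100]),np.percentile(z[q],[0,50,100])) if q.any() else 0
# finger outline: dark points near TCP
k=(hsv[...,2]<70)&(z>72)&(z<130)&(X>-60)&(X<0)&(abs(Y)<20)
for zz in range(74,130,8):
    t=k&(abs(z-zz)<4); print(zz,t.sum(),(X[t].min().round(1),X[t].max().round(1)) if t.any() else '')
```

```text
137 [235 352] [241 373]
136 [-7.4 -6.6 -2.2  2.3  3.2] [13.96611515 16.58272828] [ 91.16954507  96.04049631 100.75377713]
74 69 (np.float64(-31.9), np.float64(-14.1))
82 178 (np.float64(-32.3), np.float64(-14.7))
90 200 (np.float64(-32.5), np.float64(-14.8))
98 239 (np.float64(-31.5), np.float64(-15.8))
106 197 (np.float64(-31.2), np.float64(-16.2))
114 118 (np.float64(-29.4), np.float64(-17.9))
122 440 (np.float64(-28.7), np.float64(-18.6))
```

>>> send_rows:
  deltas:
    - [0.1, 0.11, 0, 0]
    - [0, 0, 0, 0]
    - [0, 0, 0, 0]

```text
time: 23.1
ee_pos: [573.1, 354.6, 74.5]
tool_rot: [3.142, -0.0, 2.395]
force: [0.3, -0.8, 0.4]
opening: 0.4
grasp_force: 0.0
```

>>> send_rows:
  deltas:
    - [0.1, 0.11, 0, 0]
    - [0, 0, 0, 0]
    - [0, 0, 0, 0]

```text
time: 23.4
ee_pos: [573.5, 355.3, 74.5]
tool_rot: [-3.14, -0.0, 2.395]
force: [-1.0, -1.7, 1.5]
opening: 0.4
grasp_force: 1.2
```

```bash
python3 pos.py
```

```text
[573.53741856 355.27407524  74.50498063] XY -20.28074761347652 0.521995694591838 F along -1.9635907848009384 [-1.03839741 -1.71461018  1.45868614] 0.44231577274285255
```

>>> send_rows:
  deltas:
    - [0.1, 0.11, 0, 0]
    - [0, 0, 0, 0]
    - [0, 0, 0, 0]

```text
time: 23.7
ee_pos: [573.8, 355.6, 74.5]
tool_rot: [-3.138, -0.001, 2.395]
force: [-3.9, -3.9, 2.8]
opening: 0.2
grasp_force: 2.8
```

```bash
python3 pos.py
```

```text
[573.76251049 355.62083722  74.49343893] XY -19.87338123137861 0.5924434374523044 F along -5.56322921535522 [-3.93897135 -3.93459435  2.77465102] 0.21869941894018502
```

Firm stop, so the bolt is fully home. I'll retreat along the slot, rise, then look.

>>> send_rows:
  deltas:
    - [-0.2, -0.22, 0, 0]
    - [-0.3, -0.32, 0, 0]
    - [-0.6, -0.65, 0, 0]
    - [0, 0, 2, 0]
    - [0, 0, 4, 0]
    - [1, 1, 4, 0]
    - [2, 0, 3, 0]
    - [2, -2, 0, 0]
    - [1.2, -2.4, 0, 0]
    - [0, 0, 0, 0]
    - [0, 0, 0, 0]
    - [0, 0, 0, 0]

```text
time: 24.9
ee_pos: [625.2, 311.4, 204.2]
tool_rot: [-3.141, -0.001, 2.395]
force: [0.3, -0.6, 0.4]
opening: 0.2
grasp_force: 0.0
```

```bash
python3 chk.py
python3 - <<'E'
from h import *
a=np.deg2rad(47.2); O=np.array([587.7,369.8]); e=np.array([np.cos(a),np.sin(a)]); n=np.array([-e[1],e[0]])
f=np.load('wc.npz'); im,W=f['im'],f['W']; z=W[...,2]; X=(W[...,:2]-O)@e; Y=(W[...,:2]-O)@n
hsv=cv2.cvtColor(im,cv2.COLOR_RGB2HSV)
k=(abs(z-77)<2)&(abs(X)<17)&(abs(Y)<14)&(hsv[...,1]<70); print('collar X',np.percentile(X[k],[0,2,98,100]).round(1),k.sum())
k=(abs(z-84)<2.5)&(X>20)&(X<100)&(abs(Y)<35); print('dish',rect(np.stack([X[k],Y[k]],1)))
E
```

```text
[625.1906596  311.63024696 204.26064082] [-3.14125122e+00 -7.59415636e-04  2.39544118e+00] [-0.08589859 -0.33303334  0.2958055 ] [ 3.02619553e-01  6.48342372e-01  1.24734571e+00  5.14843249e-04
  1.24657924e+00 -5.22189603e-01]
tcp XY -17.20818235882689 -67.03094946561544
handle 545 (array([-4.2, -1. ]), array([32.5, 10.9]), 89.3) [112.77056634 114.05680933 115.30800312]
collar 193 9.782036726801996
collar X [-15.1 -15.1   9.    9.8] 211
dish (array([59.7, -0. ]), array([57.5, 57.7]), 40.5)
```

The crosswise head is only 12 mm wide in the push direction, so any free push tips the bolt and it ends up back at about X≈-3. I'll re-grip it so it stays upright, push home, set it on the floor without side load, then release.

>>> send_rows:
  deltas:
    - [-1.3, 1.9, 0, 0]
    - [-1.3, 1.9, 0, 0]
    - [-1.3, 1.8, 0, 0]
    - [0, 0, -2, 0]
    - [0, 0, -3, 0]
    - [0, 0, -2, 0]
    - [0, 0, 0, 0]
    - [0, 0, 0, 0]
    - [0, 0, 0, 0]
  hand: -0.31

```text
time: 25.85
ee_pos: [587.9, 367.7, 136.1]
tool_rot: [3.139, 0.001, 2.395]
force: [-0.0, 0.7, -0.6]
opening: 30.5
grasp_force: 0.0
```

```bash
python3 pos.py
```

```text
[587.86978628 367.726075   136.12493317] XY -1.406340901519492 -1.5336875714292024 F along 0.5022112469369779 [-0.01354852  0.69700948 -0.57969315] 30.489999047710867
```

>>> send_rows:
  deltas:
    - [-0.17, 0.02, -1.5, 0]
    - [0, 0, -1.5, 0]
    - [0, 0, -1.2, 0]
    - [0, 0, -0.75, 0]
    - [0, 0, 0, 0]
    - [0, 0, 0, 0]
    - [0, 0, 0, 0]

```text
time: 26.55
ee_pos: [585.9, 367.3, 85.6]
tool_rot: [3.14, 0.001, 2.395]
force: [-0.3, 0.2, 0.1]
opening: 30.1
grasp_force: 0.0
```

>>> send_rows:
  deltas:
    - [0, 0, 0, 0]
    - [0, 0, 0, 0]
    - [0, 0, 0, 0]
    - [0, 0, 0, 0]
    - [0, 0, 0, 0]
    - [0, 0, 0, 0]
  hand: -1
  grip_force: 30

```text
time: 27.15
ee_pos: [585.5, 367.1, 85.5]
tool_rot: [3.141, 0.0, 2.395]
force: [-0.8, -1.5, 2.8]
opening: 11.4
grasp_force: 30.0
```

```bash
python3 pos.py
```

```text
[585.49818253 367.13805639  85.45946529] XY -3.4491532591756946 -0.19309520891159962 F along -1.6818831204215132 [-0.84854522 -1.50647603  2.79489392] 11.425828134770654
```

>>> send_rows:
  deltas:
    - [0, 0, 0.07, 0]
    - [0.1, 0.11, 0, 0]
    - [0.1, 0.11, 0, 0]
    - [0.08, 0.08, 0, 0]
    - [0, 0, 0, 0]
    - [0, 0, 0, 0]

```text
time: 27.75
ee_pos: [588.1, 370.2, 85.5]
tool_rot: [-3.141, -0.0, 2.395]
force: [-0.7, 0.1, -1.2]
opening: 12.0
grasp_force: 30.0
```

>>> send_rows:
  deltas:
    - [0.07, 0.07, 0, 0]
    - [0.07, 0.07, 0, 0]
    - [0.07, 0.07, 0, 0]
    - [0, 0, 0, 0]
    - [0, 0, 0, 0]

```text
time: 28.25
ee_pos: [588.7, 370.8, 85.5]
tool_rot: [-3.137, -0.001, 2.395]
force: [-2.7, -3.6, 1.8]
opening: 11.6
grasp_force: 30.0
```

```bash
python3 pos.py;python3 chk.py
```

```text
[588.67705861 370.81234074  85.48858916] XY 1.4066386137650764 -0.029070969105580415 F along -4.4539796509659375 [-2.68101515 -3.58767899  1.81556533] 11.552234402621034
[588.66159205 370.83395486  85.46501482] [-3.13677259e+00 -8.21722716e-04  2.39490292e+00] [-2.40412117 -3.20224319  2.26827916] [ 0.40247343  0.77967283  1.33900939 -0.00142844  1.02764511 -0.42089398]
tcp XY 1.411988912362249 -0.0030371662372862575
handle 727 (array([0.5, 0.1]), array([33.3, 11.5]), 89.6) [111.51698204 113.79299642 115.04877445]
collar 143 11.0185622073202
```

>>> send_rows:
  deltas:
    - [-0.08, -0.09, 0, 0]
    - [0, 0, 0, 0]
    - [0, 0, 0, 0]
    - [0, 0, 0, 0]

```text
time: 28.7
ee_pos: [588.6, 370.8, 85.5]
tool_rot: [-3.139, -0.001, 2.395]
force: [-3.4, -3.3, 1.2]
opening: 11.6
grasp_force: 30.0
```

```bash
python3 pos.py;python3 chk.py
```

```text
[588.64048537 370.79234238  85.49111338] XY 1.3671158418663634 -0.015823800135285542 F along -4.705584146909312 [-3.35928487 -3.30250597  1.15505666] 11.59034778462601
[588.66655517 370.80562086  85.52234018] [-3.13948029e+00 -5.28968072e-04  2.39479044e+00] [-3.68141506 -3.91557085  1.05512685] [ 4.02058910e-01  7.78629359e-01  1.34140284e+00 -4.47863805e-04
  1.02370423e+00 -4.21702375e-01]
tcp XY 1.3945715627681452 -0.02593003852250543
handle 726 (array([0.4, 0.2]), array([33.3, 11.5]), 89.7) [111.45362798 113.79859613 114.95053701]
collar 143 10.971795910786584
```

>>> send_rows:
  deltas:
    - [-0.05, -0.05, 0, 0]
    - [0, 0, 0, 0]
    - [0, 0, 0, 0]

```text
time: 29.05
ee_pos: [588.6, 370.7, 85.5]
tool_rot: [-3.141, -0.0, 2.395]
force: [-3.2, -2.8, -0.9]
opening: 12.0
grasp_force: 30.0
```

```bash
python3 pos.py;python3 chk.py
```

```text
[588.63324464 370.7067135   85.50713096] XY 1.299367729011149 -0.06869085777132793 F along -4.215556858492603 [-3.19088678 -2.79058641 -0.87695779] 11.97627417111191
[588.63861475 370.70307648  85.50641093] [-3.14090332e+00 -3.50106660e-04  2.39461313e+00] [-4.4061058  -2.79892193 -0.8849003 ] [ 4.01750828e-01  7.78054187e-01  1.34289914e+00  4.33848469e-05
  1.02141158e+00 -4.22088764e-01]
tcp XY 1.3003478122197174 -0.07510221302841714
handle 730 (array([ 0.3, -0.2]), array([11.4, 33.7]), 0.3) [111.39499834 113.82665887 115.03405986]
collar 144 10.966354835256894
```

>>> send_rows:
  deltas:
    - [-0.03, -0.03, -0.02, 0]
    - [0, 0, 0, 0]
    - [0, 0, 0, 0]

```text
time: 29.4
ee_pos: [588.6, 370.7, 85.5]
tool_rot: [3.141, -0.0, 2.395]
force: [-3.4, -3.0, -1.3]
opening: 11.8
grasp_force: 30.0
```

>>> send_rows:
  deltas:
    - [0, 0, 0, 0]
    - [0, 0, 0, 0]
    - [0, 0, 0, 0]
  grip_force: 4

```text
time: 29.7
ee_pos: [588.8, 370.7, 85.5]
tool_rot: [3.141, 0.0, 2.395]
force: [-1.6, -1.1, -2.0]
opening: 12.0
grasp_force: 4.0
```

```bash
python3 pos.py;python3 chk.py
```

```text
[588.78584596 370.71728689  85.52032555] XY 1.4108093807636306 -0.173475013729282 F along -1.902398865494125 [-1.56367309 -1.14480113 -1.95942767] 12.02254770648442
[588.78605762 370.68340033  85.5381313 ] [3.14102521e+00 4.23620442e-05 2.39460042e+00] [-2.25455922 -1.12992904 -1.03203028] [ 4.01570743e-01  7.77680679e-01  1.34371893e+00  2.27597470e-04
  1.01965809e+00 -4.22352491e-01]
tcp XY 1.3860896112484495 -0.1966542340166185
handle 729 (array([ 0.3, -0.2]), array([33.3, 11.5]), 89.4) [111.3461353  113.84470371 115.09452325]
collar 144 10.964975063619045
```

>>> send_rows:
  deltas:
    - [0, 0, 0, 0]
    - [0, 0, 0, 0]
    - [0, 0, 0, 0]
    - [0, 0, 0, 0]
  hand: -0.5

```text
time: 30.15
ee_pos: [589.6, 370.9, 86.1]
tool_rot: [3.139, 0.001, 2.394]
force: [0.5, 1.1, 0.6]
opening: 21.4
grasp_force: 0.0
```

```bash
python3 chk.py
```

```text
[589.31385469 370.8199349   85.98952381] [3.13993298e+00 6.30280164e-04 2.39455701e+00] [ 1.00348476 -0.31318973 -0.09837037] [ 4.01492836e-01  7.77286761e-01  1.34306105e+00  1.23577286e-04
  1.01947265e+00 -4.22333005e-01]
tcp XY 1.8448762297835346 -0.49114748165699995
handle 695 (array([-0.2,  0.2]), array([32.8, 11. ]), 89.5) [111.47532601 113.77809887 115.02764473]
collar 401 12.453198834618831
```

>>> send_rows:
  deltas:
    - [0, 0, 1, 0]
    - [0, 0, 3, 0]
    - [0, 0, 4, 0]
    - [0.9, -0.8, 3, 0]
    - [0.9, -0.9, 0, 0]
    - [0.9, -0.9, 0, 0]
    - [0.9, -0.8, 0, 0]
    - [0, 0, 0, 0]
    - [0, 0, 0, 0]
    - [0, 0, 0, 0]

```text
time: 31.2
ee_pos: [623.9, 336.6, 194.3]
tool_rot: [-3.14, -0.001, 2.395]
force: [-0.2, -0.7, -0.4]
opening: 21.7
grasp_force: 0.0
```

```bash
python3 chk.py;  python3 - <<'E'
from h import *
a=np.deg2rad(47.2); O=np.array([587.7,369.8]); e=np.array([np.cos(a),np.sin(a)]); n=np.array([-e[1],e[0]])
f=np.load('wc.npz'); im,W=f['im'],f['W']; z=W[...,2]; X=(W[...,:2]-O)@e; Y=(W[...,:2]-O)@n
hsv=cv2.cvtColor(im,cv2.COLOR_RGB2HSV)
k=(abs(z-77)<2)&(abs(X)<17)&(abs(Y)<14)&(hsv[...,1]<70); print('collar X',np.percentile(X[k],[0,2,98,100]).round(1),k.sum())
k=(abs(z-84)<2.5)&(X>20)&(X<100)&(abs(Y)<35); print('dish',rect(np.stack([X[k],Y[k]],1)))
E
```

```text
[623.876826   336.77515053 194.65462513] [-3.14015225e+00 -1.09372786e-03  2.39500186e+00] [ 0.28695971  0.1543896  -1.23459255] [ 3.37646711e-01  6.72924930e-01  1.22496647e+00  3.09516042e-04
  1.24548593e+00 -4.86658794e-01]
tcp XY 0.3487115099263509 -48.9824644351411
handle 576 (array([-0.5, -0.4]), array([11. , 32.4]), 0.3) [112.42419271 113.8586383  115.04583065]
collar 211 12.194165707637882
collar X [-12.4 -12.4  11.8  12.2] 217
dish (array([60. ,  0.2]), array([58.1, 58. ]), 49.7)
```

The bolt stands home and locked: the collar is centred at about 0 and the handle is crosswise. Next, the route to the keypad. I'll check for tall obstacles first.

Run:
```python
from h import *
X=np.concatenate([np.load(n+'0.npz')['W'].reshape(-1,3) for n in('scene','side')])
k=(X[:,2]>150)&(X[:,0]>350)&(X[:,0]<1000)&(X[:,1]<60)&(X[:,1]>-700)
H,xe,ye=np.histogram2d(X[k,0],X[k,1],bins=[np.arange(350,1001,50),np.arange(-700,61,76)])
for i,r in enumerate(H): print(int(xe[i]),r.astype(int))
```

```text
350 [  0   0   0   0   0   0   0 111   0 353]
400 [  0   0   0   0   0   0   0  89  73 852]
450 [  0   0   0   0   0   0   0   0 793 698]
500 [   0    0    0    0    0    0    0    0 1317  374]
550 [   0    0    0    0    0    0    0    0 1931 1398]
600 [   0    0    0    0    0    0    0    0 2052  104]
650 [  0   0   0   0   0   0   0   0 291 449]
700 [  0   0   0   0   0   0   0   0 101  47]
750 [   0    0    0    0    0  735 3166  256    0    0]
800 [ 971  820  710  629 1015 2037  764 1129  996  279]
850 [5409 5035  219  212 3355 2423  104   48   38   87]
900 [473  89 354 273 913  51  51  42  15 106]
950 [443 120 255 191 878  49  45  43  13  26]
```

>>> send_rows:
  deltas:
    - [-1, -2.2, 1.5, -3]
    - [-1, -4.2, 1.5, -6]
    - [-1, -4.2, 1, -6]
    - [-1, -4.2, 0, -6]
    - [-1, -4.2, 0, -6]
    - [-1, -4.2, 0, -6]
    - [-1, -4.2, 0, -6]
    - [-1, -4.2, 0, -6]
    - [-0.5, -4.2, 0, -2.2]
  hand: -1
  grip_force: 20

```text
time: 32.15
ee_pos: [538.3, -22.3, 235.6]
tool_rot: [-3.141, -0.0, 1.569]
force: [0.8, 0.3, -0.5]
opening: 0.4
grasp_force: 0.0
```

>>> send_rows:
  deltas:
    - [-1, -4.2, 0, 0]
    - [-1, -4.2, 0, 0]
    - [-1, -4.2, 0, 0]
    - [-1, -4.2, 0, 0]
    - [-1, -4.2, 0, 0]
    - [-1, -4.2, 0, 0]
    - [-1, -4.2, -0.5, 0]
    - [-1, -4.2, -0.5, 0]
    - [-1, -3.5, -0.5, 0]
    - [-0.5, -2, 0, 0]
    - [0, 0, 0, 0]
    - [0, 0, 0, 0]

```text
time: 33.35
ee_pos: [444.9, -411.2, 220.5]
tool_rot: [-3.142, -0.002, 1.571]
force: [0.7, 0.2, 0.3]
opening: 0.6
grasp_force: 0.0
```

```bash
cat > keys.py <<'E'
from h import *
im,d,c,M=grab('wrist'); W=cloud(d,c,M); s=readout.sense(); print(s['time'],s['ee_pos'],s['tool_rot'],s['qpos'].round(2))
hsv=cv2.cvtColor(im,cv2.COLOR_RGB2HSV).astype(int); z=W[...,2]; H,S,V=[hsv[...,i] for i in range(3)]
k=(abs(z-20)<3); 
b=(z>37)&(z<47)&(W[...,0]>350)&(W[...,0]<540)&(W[...,1]<-250)&(W[...,1]>-480)
nl,lab,st,ce=cv2.connectedComponentsWithStats(b.astype(np.uint8))
for i in range(1,nl):
    if st[i,4]<80: continue
    q=lab==i; r=cv2.minEnclosingCircle(W[q][:,:2].astype(np.float32)); print(ce[i].round(),st[i,4],np.round(r[0],1),round(r[1],1),np.median(z[q]).round(1),np.median(im[q],0))
save('keys',im)
E
python3 keys.py
```

```text
33.4 [ 445.06657798 -410.6055681   220.60421941] [-3.14142901e+00 -1.58989580e-03  1.57199756e+00] [-0.93  0.5   1.48  0.    1.15 -0.93]
[334.  85.] 394 [ 460.3 -307.3] 11.9 41.9 [209. 210. 206.]
[294.  90.] 408 [ 417.5 -312.4] 11.9 41.8 [ 76. 170. 104.]
[339. 129.] 366 [ 466.1 -353.1] 11.8 42.0 [153. 136.  50.]
[300. 134.] 362 [ 423.6 -358.4] 11.9 41.9 [ 51. 101. 178.]
[343. 170.] 334 [ 471.7 -399. ] 11.9 42.1 [36. 35. 39.]
[306. 174.] 327 [ 429.2 -404.1] 11.7 42.0 [199.  57.  54.]
```

View pics/keys.png

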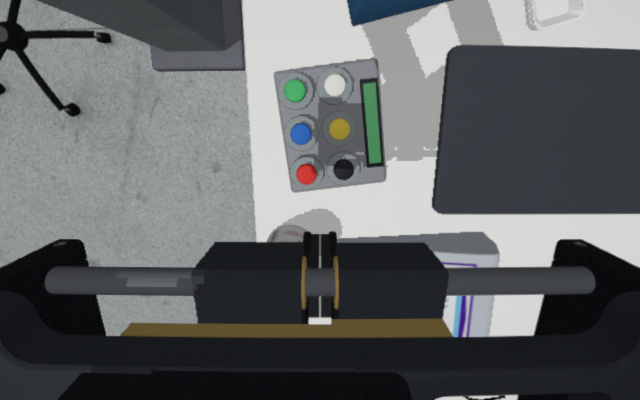

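The keypad picture shows green (294,90), white (334,85), blue (300,134), yellow (339,129), red (306,174) and black (343,170). All key tops measure 42 mm. Now blue.

>>> send_rows:
  deltas:
    - [-1, 2.6, -2, 0]
    - [-1.1, 2.6, -4, 0]
    - [0, 0, -4, 0]
    - [0, 0, -3, 0]
    - [0, 0, -2, 0]
    - [0, 0, -1, 0]
    - [0, 0, 0, 0]
    - [0, 0, 0, 0]
    - [0, 0, 0, 0]

```text
time: 34.3
ee_pos: [424.5, -361.0, 61.9]
tool_rot: [3.14, 0.002, 1.571]
force: [-0.3, 0.9, -0.8]
opening: 0.5
grasp_force: 0.0
```

```bash
python3 pos.py
```

```text
[ 424.48779582 -361.02146147   61.92122024] XY -647.1186447773697 -376.7966185061416 F along 0.4883002043881252 [-0.30385561  0.94687744 -0.7907596 ] 0.48198939478506264
```

Next is the press: down to 35 mm, then up to 60.

>>> send_rows:
  deltas:
    - [-0.1, 0.25, -0.8, 0]
    - [0, 0, -0.8, 0]
    - [0, 0, -0.5, 0]
    - [0, 0, -0.4, 0]
    - [0, 0, -0.2, 0]
    - [0, 0, 0, 0]
    - [0, 0, 0, 0]
    - [0, 0, 0, 0]

```text
time: 35.1
ee_pos: [422.5, -357.8, 36.1]
tool_rot: [3.142, 0.0, 1.571]
force: [-3.0, 2.7, 21.5]
opening: 0.5
grasp_force: 11.0
```

>>> send_rows:
  deltas:
    - [0, 0, 0.7, 0]
    - [0, 0, 1, 0]
    - [0, 0, 1, 0]
    - [0, 0, 0, 0]
    - [1.4, 0.2, 0, 0]
    - [1.5, 0.1, 0, 0]
    - [1.4, 0.2, 0, 0]
    - [0, 0, 0, 0]
    - [0, 0, 0, 0]
    - [0, 0, 0, 0]

```text
time: 36.1
ee_pos: [465.2, -352.5, 60.2]
tool_rot: [-3.141, -0.001, 1.571]
force: [0.2, -0.1, -0.7]
opening: 0.4
grasp_force: 0.0
```

>>> send_rows:
  deltas:
    - [0, 0, -0.8, 0]
    - [0, 0, -0.8, 0]
    - [0, 0, -0.4, 0]
    - [0, 0, -0.3, 0]
    - [0, 0, -0.2, 0]
    - [0, 0, 0, 0]
    - [0, 0, 0, 0]
    - [0, 0, 0, 0]

```text
time: 36.9
ee_pos: [465.0, -352.9, 36.4]
tool_rot: [-3.141, -0.0, 1.571]
force: [-2.1, 0.7, 8.0]
opening: 0.5
grasp_force: 3.9
```

>>> send_rows:
  deltas:
    - [0, 0, -0.08, 0]
    - [0, 0, 0, 0]
    - [0, 0, 0, 0]

```text
time: 37.2
ee_pos: [465.0, -352.9, 36.3]
tool_rot: [-3.141, -0.0, 1.571]
force: [-4.0, 1.4, 12.2]
opening: 0.3
grasp_force: 6.2
```

>>> send_rows:
  deltas:
    - [0, 0, 0.7, 0]
    - [0, 0, 1, 0]
    - [0, 0, 1, 0]
    - [0, 0, 0, 0]
    - [-1.4, -0.2, 0, 0]
    - [-1.4, -0.2, 0, 0]
    - [-1.4, -0.1, 0, 0]
    - [0, 0, 0, 0]
    - [0, 0, 0, 0]
    - [0, 0, 0, 0]

```text
time: 38.2
ee_pos: [423.8, -358.4, 61.8]
tool_rot: [3.141, 0.0, 1.57]
force: [0.4, 0.6, 0.8]
opening: 0.1
grasp_force: 0.0
```

>>> send_rows:
  deltas:
    - [0, 0, -0.9, 0]
    - [0, 0, -0.8, 0]
    - [0, 0, -0.5, 0]
    - [0, 0, -0.4, 0]
    - [0, 0, -0.1, 0]
    - [0, 0, 0, 0]
    - [0, 0, 0, 0]
    - [0, 0, 0, 0]

```text
time: 39.0
ee_pos: [423.8, -357.8, 36.2]
tool_rot: [3.141, 0.0, 1.571]
force: [-1.4, 2.1, 14.2]
opening: 0.3
grasp_force: 7.0
```

>>> send_rows:
  deltas:
    - [0, 0, 0.7, 0]
    - [0, 0, 1, 0]
    - [0, 0, 1, 0]
    - [0, 0, 0, 0]
    - [-0.2, 1.5, 0, 0]
    - [-0.2, 1.6, 0, 0]
    - [-0.2, 1.5, 0, 0]
    - [0, 0, 0, 0]
    - [0, 0, 0, 0]
    - [0, 0, 0, 0]

```text
time: 40.0
ee_pos: [418.1, -312.6, 61.8]
tool_rot: [3.141, 0.001, 1.571]
force: [0.5, 0.8, 0.4]
opening: 0.2
grasp_force: 0.0
```

>>> send_rows:
  deltas:
    - [0, 0, -0.9, 0]
    - [0, 0, -0.8, 0]
    - [0, 0, -0.5, 0]
    - [0, 0, -0.4, 0]
    - [0, 0, -0.1, 0]
    - [0, 0, 0, 0]
    - [0, 0, 0, 0]
    - [0, 0, 0, 0]

```text
time: 40.8
ee_pos: [417.6, -312.4, 36.2]
tool_rot: [3.141, 0.001, 1.571]
force: [-2.8, 0.6, 15.9]
opening: 0.2
grasp_force: 7.7
```

>>> send_rows:
  deltas:
    - [0, 0, 0.7, 0]
    - [0, 0, 1, 0]
    - [0, 0, 2, 0]
    - [0, 0, 4, 0]
    - [0, 0, 4, 0]
    - [0, 0, 4, 0]
    - [0, 0, 0, 0]
    - [0, 0, 0, 0]
    - [0, 0, 0, 0]

```text
time: 41.7
ee_pos: [416.8, -311.1, 190.7]
tool_rot: [-3.14, -0.002, 1.571]
force: [0.3, 1.2, -1.0]
opening: 0.4
grasp_force: 0.0
```

Run:
```python
from h import *
a=np.deg2rad(47.2); O=np.array([587.7,369.8]); e=np.array([np.cos(a),np.sin(a)]); n=np.array([-e[1],e[0]])
im,d,c,M=grab('scene'); W=cloud(d,c,M); hsv=cv2.cvtColor(im,cv2.COLOR_RGB2HSV)
m=(hsv[...,0]<18)&(hsv[...,1]>130)&(hsv[...,2]>80)&(W[...,1]>250)&(W[...,1]<480)&(W[...,0]<750); p=np.nanmedian(W[m],0)
print(m.sum(),p,(p[:2]-O)@e,(p[:2]-O)@n)
for nm,(u,v) in dict(cyl=(307,190),vial=(210,186),weight=(290,184),jar=(440,250)).items(): print(nm,W[v,u].round())
```

```text
52 [584.80791614 366.43888796 103.65981073] -4.431149509842655 -0.16167004456749529
cyl [ 396. -149.  160.]
vial [391. 302.  52.]
weight [611. 141.  26.]
jar [ 400. -510.  126.]
```

All four keys went fully down and came back up, the bolt is still home and crosswise, and the bystanders haven't moved. Handing in.

```bash
python3 -c "
from plant import arm
print(arm.sign_off())"
```

```text
the job is handed in; nothing more can be done
None
```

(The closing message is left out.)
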